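# Get the green jar out from behind the swab jar

### The arm

A 7-joint arm with a two-finger parallel gripper is mounted at the origin on a cart in front of the work surface, level with it; the furniture and walls round the work are solid. World frame = base frame: x ahead of the robot, y to its left, z up, the work surface at z = 0. Lengths are in mm, angles in degrees, forces in N, time in s.
With the tool pointing down it reaches from about 350 to 900 mm from the base axis. Payload 19.9 kg.
Tool frame: the origin (TCP) lies at the very end of the fingers, on their centre line; the grasp point (between the pads) lies 19 mm behind it (robot.hold_point_z is the distance from the TCP to the grasp point, in mm); z points along the fingers, y is the line along which they close (so a half turn about z gives the same grasp; the last joint's range is limited). The gripper opens to 94 mm and grips with 3 to 60 N. Pads are 16 mm wide; open, the fingers measure 119 mm over their backs; the gripper's body (75 mm by 177 mm) begins 78 mm behind the grasp point.
Start: joints at [63.455, 23.915, -0.59, 92.452, 0.269, 63.638, -3.037], TCP at [255.866, -570.2, 168.225] pointing down, gripper open.
Joint ranges: [-161.28, 161.28], [-22.2, 115.67], [-73.04, 71.86], [3.21, 147.25], [-68.34, 248.33], [10.77, 114.83], [-161.83, 161.83]. Speed limits (degrees/s): [108.29, 108.29, 136.94, 136.94, 172.46, 172.46, 172.46].

### API

Orientations are given as a 3x3 rotation matrix whose columns are the frame's x, y, z axes.
In Python, from station import readout, grab_frame, camera_info, robot, find_in, trace, tip_of gives the robot as it stands.
- The arm moves only by the tool arm_command, never from a script. Its argument "steps" is a list of rows, each a list of 2 entries, a list of its own where there are three numbers: the shift along the tool's x, y, z in m, then the turn, a rotation vector about the tool's x, y, z in rad. A call has 1 to 10 rows; each row shifts and turns the commanded pose from where the row before left it, along the tool's axes as they then stand; what a row does not reach is not made up. A row lasts 1/12 s, in which the tool goes at most 41.7 mm and 7.16 degrees, less where a joint would pass 70% of its speed; a pose out of reach is approached as far as the arm can. A call with a gripper value outside its range is refused whole. "jaw" is the closure, from -1 (fully open) to 1 (shut), set as the call begins (left out, the last holds). The fingers move at their own pace and stop on an object; "squeeze" is the grip in N (left out, the last holds). Time passes only in rows, so rows that do not move let the fingers close. It gives the time, the measured TCP pose, the force, the opening and the grip force at its end, in the units of the state.
- readout.get_obs(): the state, without advancing time (a new reading comes with each control period).
- grab_frame(name): name is "side" or "top" or "wrist"; returns the picture (384x512x3 uint8, blue, green, red); there is no depth.
- camera_info(name): a dict with "fx", "fy", "cx", "cy" (pixels), "R" (3x3) and "t" (3): a world point X has camera coordinates R X + t; the wrist camera has in their place "tool_from_camera" (4x4, takes a point from camera to tool coordinates, whose origin is the TCP and whose axes are the flange's). Camera axes: x right, y down, z forward; pixel columns grow to the right and rows downward; lengths in mm; the calibration is good to about 2 mm. A picture is of the moment at which its call begins: read the wrist's pose just before it. camera_info takes no time and is no camera call.
- robot.sign_off(): hands the job in; it is judged then, once.
Trained networks look in the newest picture that a camera, given by its name, has taken for a name from the list of things; names that differ only in an ending like _2 or _b are one class to them, and where a whole thing is asked for, a point or a joint stands for the part that bears it (a point fixed in the world has none). Each returns a list of dicts, best first, with "confidence" (0 to 1); they miss things now and then, are a little off and sometimes report something else, mostly with a low value. They report only what shows in the picture. A call takes as long as a camera call. They do not tell look-alikes from the thing itself.
- find_in(thing, camera): "extent" ([left, top, width, height] in pixels, round what is visible of it).
- trace(thing, camera): "pixels" (384x512 bool, what is visible of it) and "extent" ([left, top, width, height] in pixels, round what is visible of it).
- tip_of(thing, camera): "location" ([column, row] in pixels: a listed point, or the origin of a listed thing).
The state is a dict: "time": time; "joint_pos": joint angles; "joint_vel": joint speeds; "joint_torque": joint torques, N m; "position": TCP position; "orientation": TCP orientation; "wrist_force": force on the tool from outside, world axes, zero at the start; "wrist_torque": the same for the moment, N m; "grip_width": finger opening in mm; "finger_force": force on a finger pad.
Only numpy, scipy, OpenCV 4.12 (cv2) and the standard library are available. Lean on these libraries where they do the work, as an engineer would, in place of code of your own. Each camera call takes 0.05 s, during which the arm holds its last target. There are 200 camera calls.

### The job

I need the small green jar with the tan stopper, but the taller white jar with the lilac band stands in front of it at the mouth of its bay in the wooden bottle rack. First take the white jar aside and stand it upright on the open bench, off the rack; then lift the green jar out of its bay and stand it upright in the white drip tray of the rack. Leave the cream bottle with the black cap standing in its bay, tip nothing over, and let go of everything.

Things in the scene. Friction and masses are not known exactly. Their poses are not given: they have to be found in the camera images.
- patina_jar: Wanted jar: green, cream label, tan stopper; 85 mm tall, 41 mm diameter to 58 mm, then 38. Origin: centre of underside, z up. It starts in the left or right bay of the rack (random), 10 mm from the cheeks on either side, 37 mm from the rail behind: grip it front and back (fingers closing along rack x) 45 to 55 mm above its base. The white jar blocks its front.
- swab_jar: Jar in the way: white, lilac band, domed white top; 101 mm tall, 45 mm diameter to 92 mm. Origin: centre of underside, z up. It starts on the rack's front ledge (base 10 mm above the bench), 3 to 6 mm in front of the green jar. Its sides (rack +y and -y) are free for fingers; grip 55 to 65 mm above its base.
- flux_bottle: Bystander in the rack's other bay: cream bottle, black cap, 46 mm diameter, 94 mm tall. Origin: centre of underside, z up.
- rack: Fixed wood rack 160 (x) x 280 (y) mm, board 10 thick. Origin: centre of underside; x to its back, y left. Cheeks 10 thick at y=135, 63, -9, x=-10 to 78, tops z=90; bay middles y=99, 27, 62 clear, jars stand at x~10; back rail x=68-78, top z=40; ledge x<-10. White tray right: middle (0,-78), 130x112 outside, walls 4, floor z=14, rim z=27. Bench is free 130 mm beyond its left end.
Things that resemble listed ones, but are neither listed nor needed, are in the scene too. What is shaped like the patina_jar but purple is not meant. Leave any yellow look-alike of the swab_jar alone.

How it is judged (in metres and radians):
On the way:
1. the white jar stands upright on the bench top, off the rack, released and at rest, while the green jar still stands in its bay (height (world z) of swab_jar between -0.005 and 0.005 m and angle between swab_jar's own z axis and vertical below 0.17 rad and linear speed of swab_jar below 0.03 m/s and contact force between swab_jar and the fingers below 0.1 N and distance of patina_jar from where it was at the start of the episode below 0.03 m), for 0.2 s.
At the end, for the whole second after the job is handed in: The green jar stands upright (within 10 degrees) on the floor of the drip tray, wholly between its walls, at rest; the white jar stands upright (within 10 degrees) on the bench top, off the rack's board, at rest; the cream bottle stands upright in its bay within 30 mm of where it was (x of patina_jar in the frame of rack between -0.045 and 0.045 m and y of patina_jar in the frame of rack between -0.114 and -0.042 m and height (world z) of patina_jar below 0.02 m and angle between each of patina_jar, swab_jar, flux_bottle's own z axis and vertical below 0.17 rad and linear speed of each of patina_jar, swab_jar below 0.03 m/s and height (world z) of swab_jar between -0.005 and 0.005 m and distance of flux_bottle from where it was at the start of the episode below 0.03 m); the robot touches nothing.
It fails at once if the green or the white jar is tipped by more than about 35 degrees (angle between any of patina_jar, swab_jar's own z axis and vertical above 0.6 rad).
It fails at once if the cream bottle is moved more than 30 mm or tipped by more than about 35 degrees (distance of flux_bottle from where it was at the start of the episode above 0.03 m or angle between flux_bottle's own z axis and vertical above 0.6 rad).
It also fails if it takes over 61 s, if anything falls off the work surface, if the arm or the gripper's body presses on something with over 40 N, if the wrist force passes 120 N, or if a joint passes its speed limit or range.

## Working session

There is one attempt and no reset: what is moved stays moved. The work goes in short steps, Python scripts to look and compute and a tool call to move; the robot and the scene stay as the last step left them, time stands still between calls to the robot, and variables do not carry over. Pictures are saved under pics/ and viewed, at most 10 in all, crops included, and the job is handed in when it is done.

Besides the shell and the picture viewer there is one more tool, called after ">>>" by a JSON object that holds its "name" and its "arguments", one argument or row to a line. arm_command: Moves the arm, as the interface text tells. Its arguments: {"type":"object","properties":{"steps":{"type":"array","items":{"type":"array"}},"jaw":{"type":"number"},"squeeze":{"type":"number"}},"required":["steps"]}

```bash
mkdir -p pics; cat > h.py <<'E'
import numpy as np,cv2
from station import *
def ray(cam,uv):
    c=camera_info(cam)
    d=np.array([(uv[0]-c['cx'])/c['fx'],(uv[1]-c['cy'])/c['fy'],1.])
    if 'R' in c:
        R=np.array(c['R']);t=np.array(c['t']);return -R.T@t,R.T@d
    T=np.array(c['tool_from_camera']);o=readout.get_obs();R=np.array(o['orientation']);p=np.array(o['position'])
    return p+R@T[:3,3],R@T[:3,:3]@d
def atz(cam,uv,z):
    o,d=ray(cam,uv);return o+d*(z-o[2])/d[2]
E
python3 - <<'E'
from h import *
o=readout.get_obs();print(o['time'],o['position'],np.round(o['orientation'],3).tolist(),o['grip_width'])
ims=[]
for c in ['top','side']:
    im=grab_frame(c);ims.append(im)
    for n in ['patina_jar','swab_jar','flux_bottle','rack']:
        for r in tip_of(n,c)[:3]: print(c,n,np.round(r['location']),round(r['confidence'],2),np.round(atz(c,r['location'],0 if n=='rack' else 10)))
        for r in find_in(n,c)[:3]: print('   ext',np.round(r['extent']),round(r['confidence'],2))
    ci=camera_info(c);print(c,np.round(-np.array(ci['R']).T@ci['t']),ci['fx'])
cv2.imwrite('pics/a.png',ims[0]);cv2.imwrite('pics/b.png',ims[1])
E
```

```text
0.0 [ 255.67795263 -569.80791388  167.64217016] [[0.912, 0.409, -0.001], [0.409, -0.912, 0.001], [-0.0, -0.001, -1.0]] 94.02653997811012
top patina_jar [196. 131.] 0.86 [714. 297.  10.]
top patina_jar [276. 179.] 0.8 [610. 118.  10.]
   ext [267. 162.  24.  25.] 0.75
   ext [180. 114.  24.  30.] 0.65
top swab_jar [185. 217.] 0.87 [523. 313.  10.]
top swab_jar [271. 198.] 0.86 [569. 127.  10.]
   ext [169. 205.  25.  25.] 0.96
   ext [263. 181.  23.  27.] 0.65
top flux_bottle [250. 169.] 0.78 [631. 175.  10.]
   ext [239. 156.  18.  29.] 0.78
top rack [287. 184.] 0.65 [600.  92.   0.]
   ext [220. 129. 138. 105.] 0.57
top [471. 175. 902.] 412.2020537649396
side patina_jar [258. 209.] 0.55 [607. 125.  10.]
   ext [248. 167.  22.  46.] 0.74
   ext [267. 138.  18.  15.] 0.71
side swab_jar [238. 211.] 0.83 [569. 131.  10.]
side swab_jar [194. 180.] 0.57 [517. 303.  10.]
   ext [227. 162.  26.  57.] 0.97
   ext [181. 141.  29.  45.] 0.59
   ext [247. 153.  15.  15.] 0.67
side rack [259. 226.] 0.74 [593.  79.   0.]
   ext [211. 155. 110. 115.] 0.65
side [ 362. -564.  391.] 421.08276807298614
```

View pics/a.png

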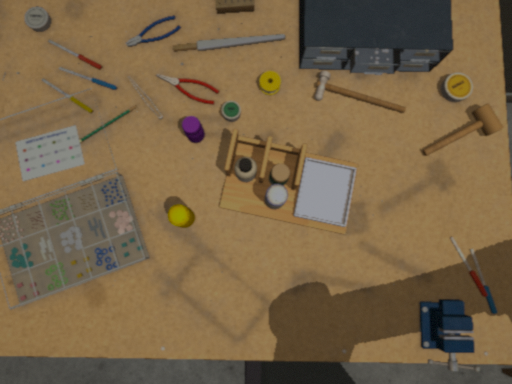

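View pics/b.png

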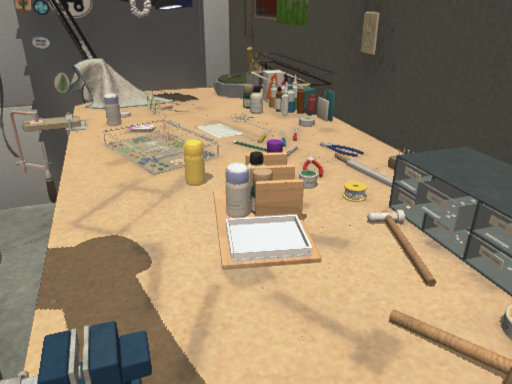

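The top view shows the rack at (220-355, 130-233). The tray is on the right at (325,190), and the white jar at (276,196) stands in front of the tan-stoppered jar at (281,172). The flux bottle is at (245,168). Two look-alikes could be mistaken for my targets: a purple jar at (192,128) and a yellow jar at (181,215). I choose the tan stopper at (281,172) and the white top at (276,196). Next I'll check that in a close crop and fit the rack's yaw.

```bash
python3 - <<'E'
from h import *
print(np.round(camera_info('wrist')['tool_from_camera'],2).tolist())
im=grab_frame('top')
hsv=cv2.cvtColor(im,cv2.COLOR_BGR2HSV)
m=((hsv[...,1]<45)&(hsv[...,2]>140)).astype(np.uint8);m[:,:293]=0;m[:150]=0;m[240:]=0;m[:,365:]=0
c=max(cv2.findContours(m,0,2)[0],key=cv2.contourArea)
r=cv2.minAreaRect(c);b=cv2.boxPoints(r);P=np.array([atz('top',p,27) for p in b])
print(b.round(),P.round(),P.mean(0).round())
for i in range(4):
    e=P[(i+1)%4]-P[i];print(np.linalg.norm(e).round(),np.degrees(np.arctan2(e[1],e[0])).round(1))
s=grab_frame('side')
a=cv2.resize(im[120:240,160:370],None,fx=3,fy=3);d=cv2.resize(s[130:275,170:330],None,fx=2.5,fy=2.5)
h=max(a.shape[0],d.shape[0]);cv2.imwrite('pics/c.png',cv2.resize(np.hstack([cv2.copyMakeBorder(x,0,h-x.shape[0],0,0,0) for x in (a,d)]),None,fx=.75,fy=.75))
E
```

```text
[[0.0, -0.96, -0.26, 76.3], [1.0, 0.0, -0.0, 0.9], [0.0, -0.26, 0.96, -215.72], [0.0, 0.0, 0.0, 1.0]]
[[295. 215.]
 [306. 160.]
 [351. 169.]
 [340. 224.]] [[531.  78.  27.]
 [650.  54.  27.]
 [632. -44.  27.]
 [513. -18.  27.]] [581.  18.  27.]
122.0 -11.0
100.0 -100.3
122.0 168.1
98.0 79.8
```

View pics/c.png

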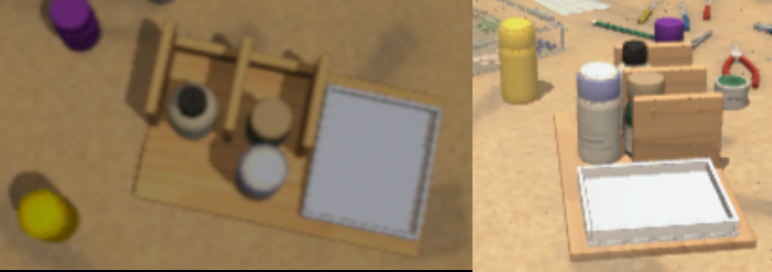

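The crop confirms the choice: the tan stopper is behind the white jar in the right bay, and the purple and yellow ones are decoys. Rack yaw is about -11°, with its origin near (596,95). I'm setting out now.

>>> {"name": "arm_command", "arguments": {
  "steps": [
    [[0.019,-0.017,-0.0025],[0,0,0]],
    [[0.019,-0.017,-0.0025],[0,0,0]],
    [[0.019,-0.017,-0.0025],[0,0,0]],
    [[0.019,-0.017,-0.0025],[0,0,0]],
    [[0.019,-0.017,-0.0025],[0,0,0]],
    [[0.019,-0.017,-0.0025],[0,0,0]],
    [[0.019,-0.017,-0.0025],[0,0,0]],
    [[0.019,-0.017,-0.0025],[0,0,0]],
    [[0.019,-0.017,-0.0025],[0,0,0]],
    [[0.019,-0.017,-0.0025],[0,0,0]]
  ],
  "jaw": -1
}}

```text
time: 1.83
position: [360.0, -336.2, 193.5]
orientation: [[0.912, 0.409, 0.0], [0.409, -0.912, -0.0], [-0.0, 0.0, -1.0]]
wrist_force: [0.8, -0.2, -0.9]
grip_width: 94.3
finger_force: 0.0
```

>>> {"name": "arm_command", "arguments": {
  "steps": [
    [[0.019,-0.017,-0.0025],[0,0,0]],
    [[0.019,-0.017,-0.0025],[0,0,0]],
    [[0.019,-0.017,-0.0025],[0,0,0]],
    [[0.019,-0.017,-0.0025],[0,0,0]],
    [[0.019,-0.017,-0.0025],[0,0,0]],
    [[0.019,-0.017,-0.0025],[0,0,0]],
    [[0.019,-0.017,-0.0025],[0,0,0]],
    [[0.019,-0.017,-0.0025],[0,0,0]],
    [[0.019,-0.017,-0.0025],[0,0,0]],
    [[0.019,-0.017,-0.0025],[0,0,0]]
  ]
}}

```text
time: 2.67
position: [463.7, -103.2, 218.6]
orientation: [[0.912, 0.409, 0.0], [0.409, -0.912, -0.0], [0.0, 0.0, -1.0]]
wrist_force: [1.0, -0.0, 0.3]
grip_width: 93.5
finger_force: 0.0
```

>>> {"name": "arm_command", "arguments": {
  "steps": [
    [[0.019,-0.017,-0.0025],[0,0,0]],
    [[0.019,-0.017,-0.0025],[0,0,0]],
    [[0.019,-0.017,-0.0025],[0,0,0]],
    [[0.019,-0.017,-0.0025],[0,0,0]],
    [[0.019,-0.017,-0.0025],[0,0,0]],
    [[0.019,-0.017,-0.0025],[0,0,0]],
    [[0.019,-0.017,-0.0025],[0,0,0]],
    [[0.019,-0.017,-0.0025],[0,0,0]],
    [[0.019,-0.017,-0.0025],[0,0,0]],
    [[0.019,-0.017,-0.0025],[0,0,0]]
  ]
}}

```text
time: 3.5
position: [567.5, 129.6, 243.4]
orientation: [[0.912, 0.409, 0.0], [0.409, -0.912, -0.0], [0.0, 0.0, -1.0]]
wrist_force: [-0.2, -0.8, 0.6]
grip_width: 94.1
finger_force: 0.0
```

>>> {"name": "arm_command", "arguments": {
  "steps": [
    [[0,0,0],[0,0,0.1]],
    [[0,0,0],[0,0,0.1]],
    [[0,0,0],[0,0,0.1]],
    [[0,0,0],[0,0,0.1]],
    [[0,0,0],[0,0,0.1]],
    [[0,0,0],[0,0,0.114]],
    [[0,0,0],[0,0,0]],
    [[0,0,0],[0,0,0]]
  ]
}}

```text
time: 4.17
position: [567.1, 128.6, 243.3]
orientation: [[0.982, -0.187, 0.0], [-0.187, -0.982, -0.0], [0.0, 0.0, -1.0]]
wrist_force: [-0.6, 0.2, 0.8]
grip_width: 93.9
finger_force: 0.0
```

```bash
python3 - <<'E'
from h import *
o=readout.get_obs();print(o['time'],np.round(o['position'],1),np.round(o['orientation'],3).tolist(),np.round(o['joint_pos']))
im=grab_frame('wrist');cv2.imwrite('pics/d.png',im)
for n,z in [('swab_jar',10),('patina_jar',10),('flux_bottle',10)]:
    for r in tip_of(n,'wrist')[:3]: print(n,np.round(r['location']),round(r['confidence'],2),np.round(atz('wrist',r['location'],z)))
    for r in find_in(n,'wrist')[:3]: print('   ext',np.round(r['extent']),round(r['confidence'],2))
E
```

```text
4.1667 [567.1 128.6 243.3] [[0.982, -0.187, 0.0], [-0.187, -0.982, -0.0], [0.0, 0.0, -1.0]] [   3.   17.  -24.   93.    7.   71. -123.]
swab_jar [265. 157.] 0.64 [568. 121.  10.]
swab_jar [152. 205.] 0.64 [526. 308.  10.]
   ext [250. 143.  36.  45.] 0.87
   ext [112. 192.  52.  52.] 0.68
patina_jar [265. 125.] 0.79 [614. 112.  10.]
patina_jar [128.  81.] 0.73 [710. 290.  10.]
   ext [248. 112.  36.  35.] 0.9
   ext [81. 61. 61. 38.] 0.56
flux_bottle [216. 128.] 0.95 [623. 182.  10.]
   ext [191. 112.  39.  34.] 0.57
```

View pics/d.png

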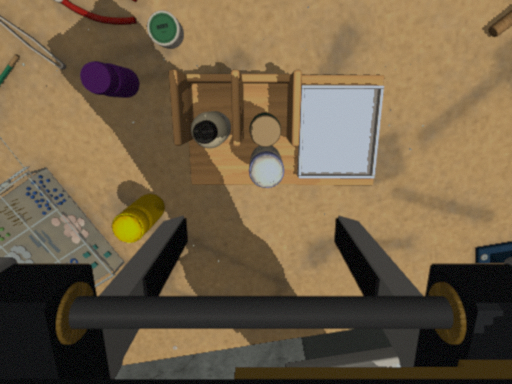

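The wrist view is square to the rack. The white top is at (266,167), the tan stopper top at (265,130) and the tray at (340,131). I'll measure from the tops and compare with the top camera.

```bash
python3 - <<'E'
from h import *
for uv,z in [((266.5,167),100),((265,129.5),95),((205.5,129),104),((237.5,72),90),((297.5,72),90),((237,140),90),((296.5,142),90),((299,178),27),((376,178.5),27),((382,86),27),((300,85),27)]:
    print('wrist',uv,np.round(atz('wrist',uv,z)))
for uv,z in [((276.5,196),100),((281,173.5),95),((246,165),104)]:
    print('top',uv,np.round(atz('top',uv,z)))
E
```

```text
wrist (266.5, 167) [570. 120. 100.]
wrist (265, 129.5) [614. 113.  95.]
wrist (205.5, 129) [628. 181. 104.]
wrist (237.5, 72) [683. 132.  90.]
wrist (297.5, 72) [670.  65.  90.]
wrist (237, 140) [608. 149.  90.]
wrist (296.5, 142) [592.  78.  90.]
wrist (299, 178) [530.  77.  27.]
wrist (376, 178.5) [508. -33.  27.]
wrist (382, 86) [636. -53.  27.]
wrist (300, 85) [658.  56.  27.]
top (276.5, 196) [563. 122. 100.]
top (281, 173.5) [608. 113.  95.]
top (246, 165) [622. 183. 104.]
```

>>> {"name": "arm_command", "arguments": {
  "steps": [
    [[0.0015,0.0075,0.012],[0,0,0]],
    [[0,0,0.03],[0,0,0]],
    [[0,0,0.03],[0,0,0]],
    [[0,0,0.03],[0,0,0]],
    [[0,0,0.03],[0,0,0]],
    [[0,0,0.02],[0,0,0]],
    [[0,0,0.02],[0,0,0]],
    [[0,0,0.01],[0,0,0]],
    [[0,0,0.01],[0,0,0]],
    [[0,0,0],[0,0,0]]
  ]
}}

```text
time: 5.35
position: [566.5, 120.7, 50.0]
orientation: [[0.982, -0.191, -0.002], [-0.191, -0.982, -0.0], [-0.002, 0.001, -1.0]]
wrist_force: [-0.2, 0.0, 0.7]
grip_width: 94.1
finger_force: 0.0
```

```bash
python3 - <<'E'
from h import *
o=readout.get_obs();print(o['time'],np.round(o['position'],1),np.round(o['wrist_force'],1))
cv2.imwrite('pics/e.png',np.hstack([grab_frame('wrist')[:,::1],cv2.resize(grab_frame('side')[110:270,170:330],(384,384))])[:, :800])
E
```

```text
5.35 [566.5 120.7  50. ] [-0.2  0.   0.7]
```

View pics/e.png

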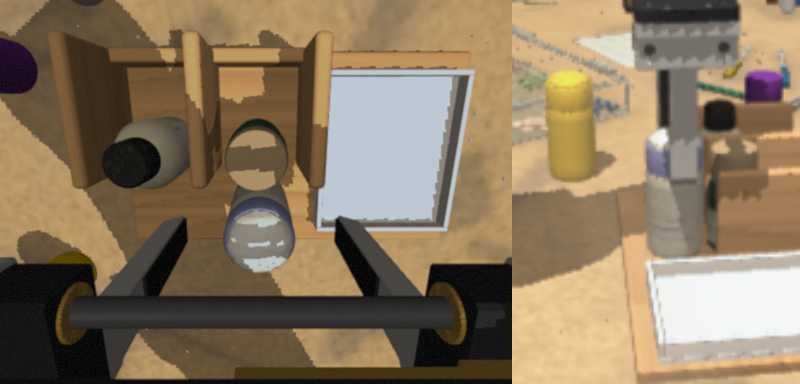

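The jar is centred between the fingertips: jar at column 260, tips at 186 and 336. The near finger overlaps its middle in the side view. I'll grip it.

>>> {"name": "arm_command", "arguments": {
  "steps": [
    [[0,0,0],[0,0,0]],
    [[0,0,0],[0,0,0]],
    [[0,0,0],[0,0,0]],
    [[0,0,0],[0,0,0]],
    [[0,0,0],[0,0,0]],
    [[0,0,0],[0,0,0]],
    [[0,0,0],[0,0,0]],
    [[0,0,0],[0,0,0]]
  ],
  "jaw": 1,
  "squeeze": 20
}}

```text
time: 6.12
position: [567.1, 120.8, 51.2]
orientation: [[0.982, -0.191, -0.0], [-0.191, -0.982, 0.0], [-0.0, -0.0, -1.0]]
wrist_force: [-0.3, -0.6, 0.1]
grip_width: 44.3
finger_force: 0.1
```

>>> {"name": "arm_command", "arguments": {
  "steps": [
    [[0,0,0],[0,0,0]],
    [[0,0,0],[0,0,0]],
    [[0,0,-0.005],[0,0,0]],
    [[0,0,-0.01],[0,0,0]],
    [[0,0,-0.015],[0,0,0]],
    [[0,0,0],[0,0,0]]
  ]
}}

```text
time: 6.62
position: [568.6, 121.3, 84.3]
orientation: [[0.982, -0.191, 0.003], [-0.191, -0.982, 0.001], [0.003, -0.001, -1.0]]
wrist_force: [0.3, -0.3, -0.2]
grip_width: 42.4
finger_force: 20.0
```

```bash
python3 - <<'E'
from h import *
o=readout.get_obs();print(np.round(o['position'],1),np.round(o['wrist_force'],1),o['grip_width'])
s=grab_frame('side');w=grab_frame('wrist')
cv2.imwrite('pics/f.png',np.hstack([w[100:,100:400],cv2.resize(s[110:270,170:330],(284,284))]))
E
```

```text
[568.6 121.3  84.3] [ 0.3 -0.3 -0.2] 42.435353047517424
```

View pics/f.png

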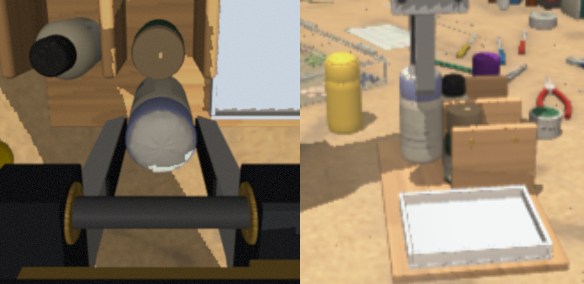

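The jar is off the ledge, held and upright, and the green jar is undisturbed. I'll move it back along rack -x and lower it.

>>> {"name": "arm_command", "arguments": {
  "steps": [
    [[-0.01,0,-0.005],[0,0,0]],
    [[-0.02,0,0],[0,0,0]],
    [[-0.025,0,0],[0,0,0]],
    [[-0.025,0,0],[0,0,0]],
    [[-0.02,0,0.005],[0,0,0]],
    [[-0.015,0,0.01],[0,0,0]],
    [[-0.005,0,0.01],[0,0,0]],
    [[0,0,0.01],[0,0,0]],
    [[0,0,0.007],[0,0,0]],
    [[0,0,0],[0,0,0]]
  ]
}}

```text
time: 7.55
position: [448.8, 143.4, 42.9]
orientation: [[0.982, -0.191, -0.002], [-0.191, -0.982, -0.0], [-0.002, 0.001, -1.0]]
wrist_force: [-0.3, -0.1, -0.8]
grip_width: 43.1
finger_force: 20.0
```

>>> {"name": "arm_command", "arguments": {
  "steps": [
    [[0,0,0],[0,0,0]],
    [[0,0,0.002],[0,0,0]],
    [[0,0,0.002],[0,0,0]],
    [[0,0,0],[0,0,0]],
    [[0,0,0],[0,0,0]]
  ]
}}

```text
time: 7.97
position: [450.3, 144.4, 40.9]
orientation: [[0.982, -0.191, 0.002], [-0.191, -0.982, 0.001], [0.001, -0.001, -1.0]]
wrist_force: [0.1, 2.2, 5.6]
grip_width: 42.8
finger_force: 20.0
```

Contact with the bench (5.6 N). I'll release, check that it stands, and raise.

>>> {"name": "arm_command", "arguments": {
  "steps": [
    [[0,0,0],[0,0,0]],
    [[0,0,0],[0,0,0]],
    [[0,0,0],[0,0,0]],
    [[0,0,0],[0,0,0]],
    [[0,0,0],[0,0,0]],
    [[0,0,0],[0,0,0]],
    [[0,0,0],[0,0,0]]
  ],
  "jaw": -1
}}

```text
time: 8.55
position: [449.3, 143.7, 40.2]
orientation: [[0.982, -0.191, -0.0], [-0.191, -0.982, 0.0], [-0.0, -0.0, -1.0]]
wrist_force: [0.5, 0.3, -0.6]
grip_width: 86.1
finger_force: 0.0
```

>>> {"name": "arm_command", "arguments": {
  "steps": [
    [[0,0,-0.01],[0,0,0]],
    [[0,0,-0.02],[0,0,0]],
    [[0,0,-0.03],[0,0,0]],
    [[0,0,-0.03],[0,0,0]],
    [[0,0,-0.03],[0,0,0]],
    [[0,0,-0.03],[0,0,0]],
    [[0,0,-0.03],[0,0,0]],
    [[0,0,-0.02],[0,0,0]],
    [[0,0,0],[0,0,0]]
  ]
}}

```text
time: 9.3
position: [450.9, 144.5, 245.0]
orientation: [[0.982, -0.191, 0.006], [-0.191, -0.982, 0.001], [0.006, -0.002, -1.0]]
wrist_force: [-0.1, 0.1, 0.1]
grip_width: 93.9
finger_force: 0.0
```

```bash
python3 - <<'E'
from h import *
o=readout.get_obs();print(o['time'],np.round(o['position'],1),np.round(o['orientation'],3).tolist(),np.round(o['joint_pos']))
s=grab_frame('side');w=grab_frame('wrist')
cv2.imwrite('pics/g.png',np.hstack([w,cv2.resize(s[130:290,150:270],(288,384))]))
for n,z in [('swab_jar',0),('patina_jar',10),('flux_bottle',10)]:
  for c in ['wrist','side']:
    for r in tip_of(n,c)[:2]: print(c,n,np.round(r['location']),round(r['confidence'],2),np.round(atz(c,r['location'],z)))
E
```

```text
9.3 [450.9 144.5 245. ] [[0.982, -0.191, 0.006], [-0.191, -0.982, 0.001], [0.006, -0.002, -1.0]] [   3.    5.  -26.  107.    2.   68. -125.]
wrist swab_jar [257.  42.] 0.72 [608. 117.   0.]
wrist swab_jar [262. 156.] 0.65 [451. 140.   0.]
side swab_jar [193. 181.] 0.75 [517. 321.   0.]
side swab_jar [176. 219.] 0.66 [452. 153.   0.]
wrist patina_jar [257.  41.] 0.58 [607. 117.  10.]
side patina_jar [260. 209.] 0.9 [611. 123.  10.]
wrist flux_bottle [208.  40.] 0.98 [620. 181.  10.]
```

View pics/g.png

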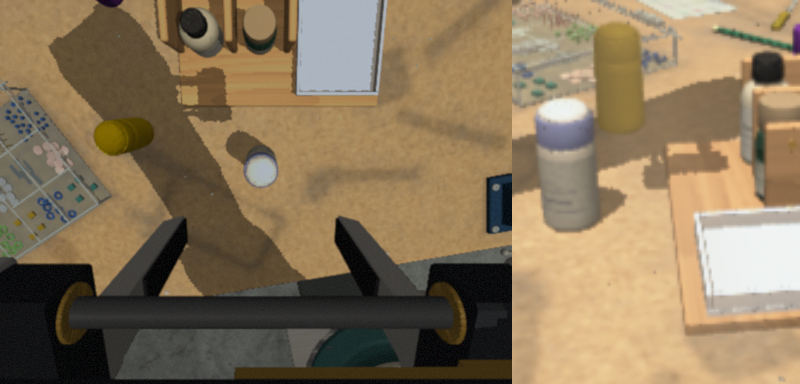

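The white jar stands upright on the bench at wrist pixel (261,168), clear of the rack. The green jar is still in its bay at (260,25). I'll move over it and turn 90°.

>>> {"name": "arm_command", "arguments": {
  "steps": [
    [[0.013,0,0],[0,0,0]],
    [[0.02,0,0],[0,0,0]],
    [[0.025,0,0],[0,0,0]],
    [[0.025,0,0],[0,0,0]],
    [[0.025,0,0],[0,0,0]],
    [[0.025,0,0],[0,0,0]],
    [[0.02,0,0],[0,0,0]],
    [[0.01,0,0],[0,0,0]]
  ]
}}

```text
time: 10.37
position: [611.5, 111.3, 238.9]
orientation: [[0.981, -0.193, -0.001], [-0.193, -0.981, -0.0], [-0.001, 0.0, -1.0]]
wrist_force: [0.5, 0.1, -0.7]
grip_width: 94.1
finger_force: 0.0
```

>>> {"name": "arm_command", "arguments": {
  "steps": [
    [[0,0,0],[0,0,-0.112]],
    [[0,0,0],[0,0,-0.112]],
    [[0,0,0],[0,0,-0.112]],
    [[0,0,0],[0,0,-0.112]],
    [[0,0,0],[0,0,-0.112]],
    [[0,0,0],[0,0,-0.112]],
    [[0,0,0],[0,0,-0.112]]
  ]
}}

```text
time: 10.95
position: [609.3, 112.6, 240.0]
orientation: [[0.827, 0.563, -0.0], [0.563, -0.827, -0.0], [-0.0, -0.0, -1.0]]
wrist_force: [0.2, -0.1, -0.2]
grip_width: 94.0
finger_force: 0.0
```

>>> {"name": "arm_command", "arguments": {
  "steps": [
    [[0,0,0],[0,0,-0.112]],
    [[0,0,0],[0,0,-0.112]],
    [[0,0,0],[0,0,-0.112]],
    [[0,0,0],[0,0,-0.112]],
    [[0,0,0],[0,0,-0.112]],
    [[0,0,0],[0,0,-0.112]],
    [[0,0,0],[0,0,-0.112]],
    [[0,0,0],[0,0,0]],
    [[0,0,0],[0,0,0]]
  ],
  "jaw": -0.6
}}

```text
time: 11.7
position: [609.3, 112.4, 240.0]
orientation: [[0.197, 0.98, -0.001], [0.98, -0.197, 0.0], [0.0, -0.001, -1.0]]
wrist_force: [1.4, 0.4, 0.5]
grip_width: 75.3
finger_force: 0.0
```

```bash
python3 - <<'E'
from h import *
o=readout.get_obs();print(o['time'],np.round(o['position'],1),np.round(o['orientation'],3).tolist(),np.round(o['joint_pos']))
s=grab_frame('top');w=grab_frame('wrist')
cv2.imwrite('pics/h.png',w)
for r in tip_of('patina_jar','wrist')[:2]: print(np.round(r['location']),round(r['confidence'],2),np.round(atz('wrist',r['location'],10)))
E
```

```text
11.7 [609.3 112.4 240. ] [[0.197, 0.98, -0.001], [0.98, -0.197, 0.0], [0.0, -0.001, -1.0]] [ 15.  25. -39.  87.  16.  74. -37.]
[261. 159.] 0.97 [610. 110.  10.]
[306.   6.] 0.89 [708. 298.  10.]
```

View pics/h.png

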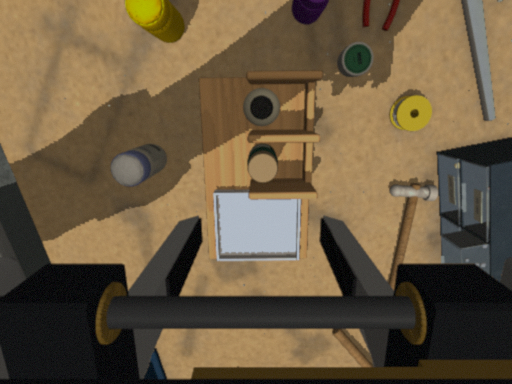

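The stopper is at (263,163), between cheeks at rows 134 and 188.

```bash
python3 - <<'E'
from h import *
for uv,z in [((263,164),95),((280,134.5),90),((280,188.5),90),((217,194.5),27),((298,194.5),27),((298,259.5),27),((216,260.5),27)]: print(uv,np.round(atz('wrist',uv,z)))
E
```

```text
(263, 164) [614. 119.  95.]
(280, 134.5) [641. 149.  90.]
(280, 188.5) [629.  83.  90.]
(217, 194.5) [536.  74.  27.]
(298, 194.5) [654.  51.  27.]
(298, 259.5) [636. -54.  27.]
(216, 260.5) [510. -31.  27.]
```

>>> {"name": "arm_command", "arguments": {
  "steps": [
    [[0.003,0.002,0.01],[0,0,0]],
    [[0,0,0.025],[0,0,0]],
    [[0,0,0.025],[0,0,0]],
    [[0,0,0.025],[0,0,0]],
    [[0,0,0.025],[0,0,0]],
    [[0,0,0.015],[0,0,0]],
    [[0,0,0],[0,0,0]],
    [[0,0,0],[0,0,0]]
  ]
}}

```text
time: 12.52
position: [611.6, 115.4, 114.7]
orientation: [[0.194, 0.981, -0.001], [0.981, -0.194, 0.0], [-0.0, -0.001, -1.0]]
wrist_force: [-0.1, -0.2, 0.5]
grip_width: 75.0
finger_force: 0.0
```

```bash
python3 - <<'E'
from h import *
o=readout.get_obs();print(o['time'],np.round(o['position'],1),np.round(o['orientation'],3).tolist())
w=grab_frame('wrist');cv2.imwrite('pics/i.png',np.hstack([w,cv2.resize(grab_frame('top')[120:240,200:290],(288,384))]))
for r in tip_of('patina_jar','wrist')[:2]: print(np.round(r['location']),round(r['confidence'],2),np.round(atz('wrist',r['location'],10)))
for u in (230,245,260,275,290): print(u,[np.round(atz('wrist',(u,v),95))[:2].tolist() for v in (190,210,230)])
E
```

```text
12.5167 [611.6 115.4 114.7] [[0.194, 0.981, -0.001], [0.981, -0.194, 0.0], [-0.0, -0.001, -1.0]]
230 [[590.0, 129.0], [587.0, 112.0], [583.0, 95.0]]
245 [[602.0, 127.0], [599.0, 110.0], [595.0, 92.0]]
260 [[614.0, 124.0], [611.0, 107.0], [608.0, 90.0]]
275 [[626.0, 122.0], [623.0, 105.0], [620.0, 87.0]]
290 [[638.0, 120.0], [635.0, 103.0], [632.0, 85.0]]
```

View pics/i.png

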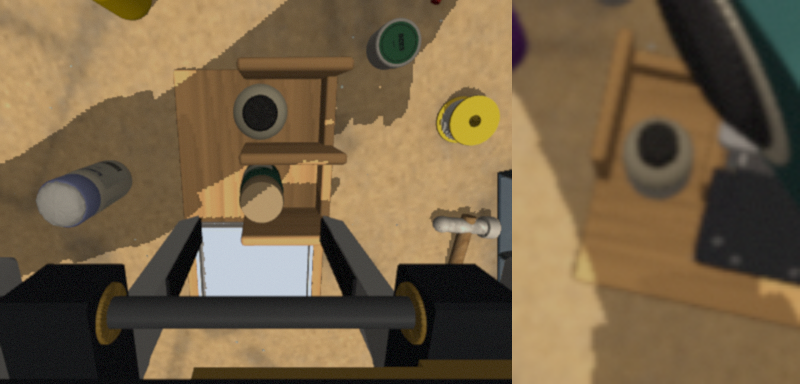

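The stopper is at (263,203), centred between the tips. The cheek tops are at rows 158 and 240, so the pads clear them. I'll descend to about 53 mm above its base.

>>> {"name": "arm_command", "arguments": {
  "steps": [
    [[-0.001,0.0015,0.01],[0,0,0]],
    [[0,0,0.015],[0,0,0]],
    [[0,0,0.015],[0,0,0]],
    [[0,0,0.012],[0,0,0]],
    [[0,0,0.01],[0,0,0]],
    [[0,0,0.008],[0,0,0]],
    [[0,0,0],[0,0,0]],
    [[0,0,0],[0,0,0]]
  ]
}}

```text
time: 13.33
position: [613.2, 114.0, 45.2]
orientation: [[0.194, 0.981, -0.0], [0.981, -0.194, 0.0], [0.0, -0.0, -1.0]]
wrist_force: [0.7, -0.2, 0.0]
grip_width: 75.6
finger_force: 0.0
```

>>> {"name": "arm_command", "arguments": {
  "steps": [
    [[0,0,0],[0,0,0]],
    [[0,0,0],[0,0,0]],
    [[0,0,0],[0,0,0]],
    [[0,0,0],[0,0,0]],
    [[0,0,0],[0,0,0]],
    [[0,0,0],[0,0,0]],
    [[0,0,0],[0,0,0]],
    [[0,0,0],[0,0,0]],
    [[0,0,0],[0,0,0]]
  ],
  "jaw": 1,
  "squeeze": 20
}}

```text
time: 14.08
position: [613.2, 113.9, 45.3]
orientation: [[0.194, 0.981, -0.0], [0.981, -0.194, 0.0], [0.0, -0.0, -1.0]]
wrist_force: [-1.1, 0.5, 1.9]
grip_width: 37.2
finger_force: 20.0
```

>>> {"name": "arm_command", "arguments": {
  "steps": [
    [[0,0,-0.005],[0,0,0]],
    [[0,0,-0.01],[0,0,0]],
    [[0,0,-0.015],[0,0,0]],
    [[0,0,-0.01],[0,0,0]],
    [[0,0,0],[0,0,0]],
    [[0,0,0],[0,0,0]]
  ]
}}

```text
time: 14.58
position: [613.5, 113.8, 85.9]
orientation: [[0.194, 0.981, 0.001], [0.981, -0.194, 0.0], [0.0, 0.001, -1.0]]
wrist_force: [-0.2, -0.4, -1.7]
grip_width: 37.8
finger_force: 20.0
```

```bash
python3 - <<'E'
from h import *
o=readout.get_obs();print(o['time'],np.round(o['position'],1),o['grip_width'])
w=grab_frame('wrist');s=grab_frame('side')
cv2.imwrite('pics/j.png',np.hstack([w[80:330,100:420],cv2.resize(s[100:240,190:330],(250,250))]))
E
```

```text
14.5833 [613.5 113.8  85.9] 37.84047589474745
```

View pics/j.png

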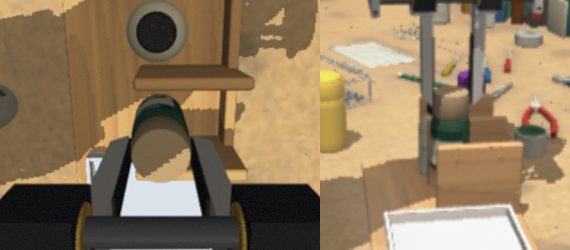

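The green jar is held and clear of the ledge, with its stopper at crop (161,155). I'll lift it over the cheek and carry it to the middle of the tray.

>>> {"name": "arm_command", "arguments": {
  "steps": [
    [[0,0,-0.015],[0,0,0]],
    [[0,0,-0.02],[0,0,0]],
    [[0,0,-0.02],[0,0,0]],
    [[0,0,-0.01],[0,0,0]],
    [[-0.01,-0.001,0],[0,0,0]],
    [[-0.02,-0.002,0],[0,0,0]],
    [[-0.025,-0.002,0],[0,0,0]],
    [[-0.025,-0.002,0],[0,0,0]],
    [[-0.018,-0.002,0],[0,0,0]],
    [[-0.007,-0.001,0],[0,0,0]]
  ]
}}

```text
time: 15.52
position: [581.6, 8.8, 148.6]
orientation: [[0.197, 0.98, -0.002], [0.98, -0.197, -0.001], [-0.002, -0.002, -1.0]]
wrist_force: [-0.0, 0.0, -0.7]
grip_width: 37.7
finger_force: 20.0
```

>>> {"name": "arm_command", "arguments": {
  "steps": [
    [[0,0,0.01],[0,0,0]],
    [[0,0,0.02],[0,0,0]],
    [[0,0,0.02],[0,0,0]],
    [[0,0,0.02],[0,0,0]],
    [[0,0,0.015],[0,0,0]],
    [[0,0,0.007],[0,0,0]],
    [[0,0,0.003],[0,0,0]],
    [[0,0,0],[0,0,0]],
    [[0,0,0],[0,0,0]]
  ]
}}

```text
time: 16.27
position: [583.4, 13.3, 55.6]
orientation: [[0.193, 0.981, 0.001], [0.981, -0.193, 0.0], [0.0, 0.0, -1.0]]
wrist_force: [-0.4, -0.1, -0.7]
grip_width: 37.6
finger_force: 20.0
```

```bash
python3 - <<'E'
from h import *
o=readout.get_obs();print(o['time'],np.round(o['position'],1),o['grip_width'],np.round(o['wrist_force'],1),np.round(o['wrist_torque'],2))
s=grab_frame('side')
for t in trace('patina_jar','side')[:2]:
    m=np.argwhere(t['pixels'])[:,::-1].astype(np.float32);print(t['confidence'],np.round(t['extent']),cv2.fitLine(m,2,0,.01,.01).ravel().round(2))
for r in tip_of('patina_jar','side')[:2]: print(np.round(r['location']),r['confidence'],np.round(atz('side',r['location'],14)))
E
```

```text
16.2667 [583.4  13.3  55.6] 37.56580936481937 [-0.4 -0.1 -0.7] [ 0.02 -0.07 -0.01]
0.98 [249. 186.  31.  54.] [ 4.0000e-02 -1.0000e+00  2.6593e+02  2.1314e+02]
0.73 [270. 139.  11.  14.] [8.0000e-02 1.0000e+00 2.7328e+02 1.4543e+02]
[264. 234.] 0.9 [584.  27.  14.]
```

>>> {"name": "arm_command", "arguments": {
  "steps": [
    [[0,0,0.003],[0,0,0]],
    [[0,0,0.002],[0,0,0]],
    [[0,0,0],[0,0,0]],
    [[0,0,0],[0,0,0]]
  ]
}}

```text
time: 16.75
position: [582.9, 12.8, 50.2]
orientation: [[0.194, 0.981, -0.0], [0.981, -0.194, 0.0], [0.0, -0.0, -1.0]]
wrist_force: [0.1, 0.3, -1.1]
grip_width: 37.4
finger_force: 20.0
```

>>> {"name": "arm_command", "arguments": {
  "steps": [
    [[0,0,0.001],[0,0,0]],
    [[0,0,0],[0,0,0]],
    [[0,0,0],[0,0,0]]
  ]
}}

```text
time: 17.0
position: [583.1, 12.8, 49.3]
orientation: [[0.194, 0.981, 0.0], [0.981, -0.194, 0.0], [0.0, 0.0, -1.0]]
wrist_force: [-0.9, -0.7, 0.7]
grip_width: 37.0
finger_force: 20.0
```

>>> {"name": "arm_command", "arguments": {
  "steps": [
    [[0,0,0.001],[0,0,0]],
    [[0,0,0.001],[0,0,0]],
    [[0,0,0],[0,0,0]],
    [[0,0,0],[0,0,0]]
  ]
}}

```text
time: 17.33
position: [583.7, 13.2, 48.8]
orientation: [[0.194, 0.981, 0.001], [0.981, -0.194, -0.0], [0.0, 0.002, -1.0]]
wrist_force: [-7.6, -0.0, 25.3]
grip_width: 37.1
finger_force: 20.2
```

>>> {"name": "arm_command", "arguments": {
  "steps": [
    [[0,0,-0.001],[0,0,0]],
    [[0,0,0],[0,0,0]]
  ]
}}

```text
time: 17.5
position: [583.4, 12.9, 48.9]
orientation: [[0.194, 0.981, 0.001], [0.981, -0.194, -0.0], [0.0, 0.001, -1.0]]
wrist_force: [-3.3, 0.2, 12.5]
grip_width: 37.1
finger_force: 20.0
```

>>> {"name": "arm_command", "arguments": {
  "steps": [
    [[0,0,0],[0,0,0]],
    [[0,0,0],[0,0,0]],
    [[0,0,0],[0,0,0]],
    [[0,0,0],[0,0,0]],
    [[0,0,0],[0,0,0]],
    [[0,0,0],[0,0,0]],
    [[0,0,0],[0,0,0]]
  ],
  "jaw": -0.8
}}

```text
time: 18.08
position: [583.0, 12.8, 48.2]
orientation: [[0.194, 0.981, -0.0], [0.981, -0.194, 0.0], [0.0, -0.0, -1.0]]
wrist_force: [0.1, -0.2, -0.7]
grip_width: 80.5
finger_force: 0.0
```

>>> {"name": "arm_command", "arguments": {
  "steps": [
    [[0,0,-0.01],[0,0,0]],
    [[0,0,-0.015],[0,0,0]],
    [[0,0,-0.02],[0,0,0]],
    [[0,0,-0.025],[0,0,0]],
    [[0,0,-0.025],[0,0,0]],
    [[0,0,-0.025],[0,0,0]],
    [[0,0,-0.025],[0,0,0]],
    [[0,0,-0.02],[0,0,0]],
    [[0,0,0],[0,0,0]],
    [[0,0,0],[0,0,0]]
  ]
}}

```text
time: 18.92
position: [583.4, 12.9, 214.7]
orientation: [[0.194, 0.981, 0.002], [0.981, -0.194, -0.0], [0.0, 0.002, -1.0]]
wrist_force: [-0.3, -0.2, -0.6]
grip_width: 84.6
finger_force: 0.0
```

```bash
python3 - <<'E'
from h import *
o=readout.get_obs();print(o['time'],np.round(o['position'],1),o['grip_width'])
for c in ['side','wrist']:
  grab_frame(c)
  for n,z in [('patina_jar',14),('swab_jar',0),('flux_bottle',10)]:
    for t in trace(n,c)[:2]:
      m=np.argwhere(t['pixels'])[:,::-1].astype(np.float32);print(c,n,round(t['confidence'],2),np.round(t['extent']),cv2.fitLine(m,2,0,.01,.01).ravel().round(2)[:2])
    for r in tip_of(n,c)[:2]: print('   ',np.round(r['location']),round(r['confidence'],2),np.round(atz(c,r['location'],z)))
E
```

```text
18.9167 [583.4  12.9 214.7] 84.59368608792238
side patina_jar 0.55 [253. 191.  23.  51.] [ 0.02 -1.  ]
side patina_jar 0.45 [267. 140.  19.  14.] [ 1.   -0.02]
    [262. 240.] 0.78 [575.  10.  14.]
side swab_jar 0.85 [183. 139.  23.  44.] [0.02 1.  ]
side swab_jar 0.58 [160. 171.  29.  57.] [0.09 1.  ]
    [174. 222.] 0.79 [445. 143.   0.]
    [195. 183.] 0.64 [520. 308.   0.]
side flux_bottle 0.54 [247. 149.  18.  48.] [ 0.31 -0.95]
    [257. 196.] 0.53 [624. 180.  10.]
wrist patina_jar 0.9 [244. 147.  33.  42.] [ 0.06 -1.  ]
    [259. 162.] 0.91 [581.  12.  14.]
wrist swab_jar 0.82 [93. 55. 66. 48.] [0.97 0.24]
    [146.  82.] 0.7 [452. 146.   0.]
wrist flux_bottle 0.56 [247.   2.  41.  34.] [ 0.98 -0.18]
    [266.  21.] 0.92 [624. 185.  10.]
```

The green jar is upright in the middle of the tray, the white jar is on the bench, and the bottle hasn't moved. Handing in.

```bash
python3 -c "
from station import robot
print(robot.sign_off())"
```

```text
the job is handed in; nothing more can be done
None
```

The job is handed in: by my last camera checks, the green jar stands upright in the middle of the drip tray, the white jar stands on the open bench in front of the rack, the cream bottle is still in its bay, and the gripper is open and clear; no verdict came back.

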